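# Push the blue-lidded instrument box through the return dock's spring flap

## Robot

A 7-joint arm with a two-finger parallel gripper is mounted at the origin on the work surface. World frame = base frame: x ahead of the robot, y to its left, z up, the work surface at z = 0. Lengths are in m, angles in rad, forces in N, time in s.
With the tool pointing down it reaches from about 0.4 to 0.9 m from the base axis. Payload 5.6 kg.
Tool frame: the origin (TCP) lies midway between the tips of the shut fingers; the grasp point (between the pads) lies 19 mm behind it; z points along the fingers, y is the line along which they close (so a half turn about z gives the same grasp; the last joint's range is limited). The gripper opens to 92 mm and grips with 3 to 60 N. Pads are 20 mm wide; open, the fingers measure 128 mm over their backs; the gripper's body (75 mm by 189 mm) begins 69 mm behind the grasp point.
Start: joints at [1.304, 0.468, -0.012, 1.603, 0.006, 1.071, -0.056], TCP at [0.144, -0.634, 0.215] pointing down, gripper open.
Joint ranges: [-2.53, 2.53], [-0.31, 2.02], [-1.57, 1.55], [0.28, 2.44], [-1.29, 4.43], [0.15, 1.84], [-2.92, 2.92]. Speed limits (rad/s): [2.57, 2.57, 3.14, 3.14, 3.14, 3.14, 3.14].

## Interface

Orientations are given as a 3x3 rotation matrix whose columns are the frame's x, y, z axes.
In Python, from station import env, effector, solver, viewer, workorder, search_frame, tip_of gives the robot as it stands. Calls block until the motion is done:
- env.reach(position, orientation): joint-space move of the TCP to a pose.
- env.movel(position, frame=None, rate=0.15): straight line of the TCP; frame=None keeps the orientation; rate is the mean speed in m/s.
- env.goto_joints(angles): joint-space move.
- effector.release() and effector.grasp(squeeze=None): open the fingers fully, or close them until they stop; squeeze is the grip in N (None keeps the last).
- env.pause(seconds).
- solver.inverse_kinematics(position, orientation): joint angles nearest the present ones, or None.
- env.sense(): the state.
- viewer.read_camera(name): name is "scene" or "top" or "wrist"; returns (picture, depth): 384x512x3 uint8, red, green, blue; 384x512 float32, m along the optical axis (not along the pixel's ray), 0 where there is no reading.
- viewer.camera_info(name): a dict with "intrinsics" (3x3 intrinsics, pixels), "dist_coeffs" ([k1, k2, p1, p2, k3] as OpenCV has them; the pictures are not rectified), "eye" and "rotation" of the camera in the world; the wrist camera has in their place "T_tool_cam" (4x4, takes a point from camera to tool coordinates, whose origin is the TCP and whose axes are the flange's). Camera axes: x right, y up, looking along -z (the intrinsics and any distortion apply to the point x, -y, -z); pixel columns grow to the right and rows downward; lengths in m; the calibration is good to about 2 mm. A picture is of the moment at which its call begins: read the wrist's pose just before it. camera_info takes no time and is no camera call.
A pose or a line that the arm cannot do raises env.PlanningError and nothing moves.
- workorder.finish_job(): hands the job in; it is judged then, once.
Trained networks look in the newest picture that a camera, given by its name, has taken for a name from the list of things; names that differ only in an ending like _2 or _b are one class to them, and where a whole thing is asked for, a point or a joint stands for the part that bears it (a point fixed in the world has none). Each returns a list of dicts, best first, with "score" (0 to 1); they miss things now and then, are a little off and sometimes report something else, mostly with a low value. They report only what shows in the picture. A call takes as long as a camera call. They do not tell look-alikes from the thing itself.
- search_frame(camera, name): "at" ([x, y, z] in m, in world coordinates, good to about 4 mm: the middle of the surface that is visible of it).
- tip_of(camera, name): "at" ([x, y, z] in m, in world coordinates, good to about 4 mm: a listed point, or the origin of a listed thing).
The state is a dict: "t": time; "joint_positions": joint angles; "joint_velocities": joint speeds; "tau": joint torques, N m; "ee_pos": TCP position; "tcp_rot": TCP orientation; "wrist_force": force on the tool from outside, world axes, zero at the start; "moment": the same for the moment, N m; "gripper_width": finger opening in m; "grasp_force": force on a finger pad.
Only numpy, scipy, OpenCV 4.12 (cv2) and the standard library are available. Lean on these libraries where they do the work, as an engineer would, in place of code of your own. Each camera call takes 0.05 s, during which the arm holds its last target. There are 200 camera calls.

## Task

Return the instrument box with the blue lid: stand it on the open front plate of the return dock, then push it along the dock floor through the orange spring flap, far enough into the lane that the flap swings fully shut behind it. Leave it standing upright inside and let go; keep it upright all the way and leave the yellow-lidded box where it is.

Things in the scene. Friction and masses are not known exactly. Their poses are not given: they have to be found in the camera images.
- blue_box: The box to return: steel, blue lid, about 250 g, on the bench. Body 70 (its x) x 48 (y) x 40 mm high with lid; on top a solid blue handle block 40 (x) x 18 (y) mm, from 40 to 76 mm above the underside: pinch it across its 18 mm. Origin: centre of the underside, z up. Same either way round.
- yellow_box: Bystander on the bench: same shape and size, yellow lid and handle; leave alone. Origin: centre of its underside. Also about, well clear: a loose jar beyond the boxes, a tube rack right of the dock.
- dock: Fixed, open-topped. Origin: bench level, mid-doorway, in the shut flap's plane; +x leads in, z up. Floor 100 wide, level, its top at z = 6 mm, x = -120 to 190: open plate to x = -50, then 26 mm high funnel strips (98 narrowing to 76 mm apart), from x = 0 a lane 74 mm wide inside, white walls to z = 42 mm, end wall's inner face at x = 184.
- flap (a joint): Orange flap, 70 mm wide, 4 thick, z = 9 to 41 mm of the dock, upright hinge at dock x = 0, y = 36 mm. 0 rad = shut; swings inwards only (to dock +x), up to 1.6. A light spring (0.012 N m shut, 0.07 open: a few newtons to push) shuts it. Its free edge sweeps to x = 71 mm, so it shuts once the box's centre is past x = 110 (at most 149) mm.
There are look-alikes about, which are no part of the job. What is shaped like the blue_box but red is not meant.

How it is judged:
On the way:
1. the blue-lidded box is in the doorway, down on (or within about 15 mm of) the dock floor, holding the flap open by more than 0.6 rad (value of joint flap above 0.6 rad and x of blue_box in the frame of dock between -0.05 and 0.09 m and y of blue_box in the frame of dock between -0.03 and 0.03 m and z of blue_box in the frame of dock below 0.021 m), for 0.1 s.
At the end, for the whole second after the job is handed in: Blue-lidded box upright (10 degrees), at rest, released, on the lane floor (within 6 mm), its centre 95 to 165 mm past the flap plane and within 30 mm of the lane middle; flap shut (under 0.1 rad); yellow-lidded box within 20 mm of its start (value of joint flap below 0.1 rad and x of blue_box in the frame of dock between 0.095 and 0.165 m and y of blue_box in the frame of dock between -0.03 and 0.03 m and z of blue_box in the frame of dock below 0.012 m and angle between blue_box's own z axis and vertical below 0.17 rad and linear speed of blue_box below 0.02 m/s and distance of yellow_box from where it was at the start of the episode below 0.02 m); the robot touches nothing.
It fails at once if the yellow-lidded box is moved by more than 20 mm (distance of yellow_box from where it was at the start of the episode above 0.02 m).
It fails at once if the blue-lidded box is tipped by more than 35 degrees (angle between blue_box's own z axis and vertical above 0.61 rad).
It also fails if it takes over 51 s, if anything falls off the work surface, if the arm or the gripper's body presses on something with over 40 N, if the wrist force passes 120 N, or if a joint passes its speed limit or range.

## Working session

There is one attempt and no reset: what is moved stays moved. The work goes in short steps, each a Python script; the robot and the scene stay as the last script left them, time stands still between calls to the robot, and variables do not carry over. Pictures are saved under pics/ and viewed, at most 10 in all, crops included, and the job is handed in when it is done.

```bash
ls; mkdir -p pics; python3 - <<'E'
from station import *
import cv2,numpy as np
for c in("top","scene"):
    p,d=viewer.read_camera(c); cv2.imwrite(f"pics/{c}0.png",p[...,::-1]); np.savez(f"{c}0.npz",p=p,d=d)
    print(c,viewer.camera_info(c))
    for n in("blue_box","yellow_box","dock","flap"):
        for f in(search_frame,tip_of):
            try: print(n,f.__name__,[(np.round(r["at"],3),round(r["score"],2)) for r in f(c,n)])
            except Exception as e: print(n,e)
print(env.sense())
E
```

```text
pics
top {'intrinsics': array([[443.46827376,   0.        , 259.48158163],
       [  0.        , 443.46827376, 187.38902189],
       [  0.        ,   0.        ,   1.        ]]), 'dist_coeffs': array([-0.11604468,  0.        ,  0.        ,  0.        ,  0.        ]), 'eye': array([0.35415577, 0.12852513, 1.03098017]), 'rotation': array([[ 0.02644034,  0.98697689, -0.15867427],
       [-0.99950922,  0.02876895,  0.01239598],
       [ 0.01679944,  0.15826864,  0.98725317]])}
blue_box call [(array([0.48 , 0.302, 0.04 ]), 0.74), (array([0.533, 0.406, 0.039]), 0.72)]
blue_box call [(array([ 0.484,  0.303, -0.001]), 0.98), (array([0.539, 0.417, 0.002]), 0.64)]
yellow_box call [(array([0.484, 0.174, 0.041]), 0.67)]
yellow_box call [(array([0.487, 0.179, 0.002]), 0.7)]
dock call [(array([ 0.56 , -0.2  ,  0.004]), 0.8), (array([0.479, 0.304, 0.038]), 0.48)]
dock call [(array([ 0.528, -0.189, -0.004]), 0.6)]
flap call [(array([ 0.524, -0.196,  0.036]), 0.68)]
flap it knows: blue_box, dock, yellow_box
scene {'intrinsics': array([[393.80560915,   0.        , 256.70602782],
       [  0.        , 
[... 1082 characters left out ...]
[ 1.67122033e-03, -7.49405466e-05, -1.07195994e-03,  3.88779097e-04,
       -3.33652012e-04,  7.07381231e-04, -1.49227681e-03]), 'tau': array([-3.31731771e-04, -5.20358527e+01, -1.27360268e-02, -2.44044614e+01,
       -5.66468190e-02,  1.13428952e-02,  1.89293138e-05]), 'ee_pos': array([ 0.14422672, -0.63382486,  0.21465208]), 'tcp_rot': array([[ 9.75071442e-01,  2.21891152e-01, -1.31356880e-05],
       [ 2.21891148e-01, -9.75071432e-01, -1.47394665e-04],
       [-4.55138062e-05,  1.40805636e-04, -9.99999989e-01]]), 'wrist_force': array([-0.49339807,  0.0030562 , -1.11756187]), 'moment': array([ 0.03124846, -0.05539222, -0.0128067 ]), 'grasp_force': 0.0, 'gripper_width': 0.09179858109672435}
```

View pics/top0.png

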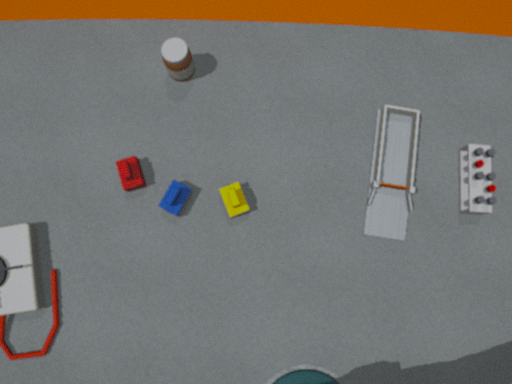

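View pics/scene0.png

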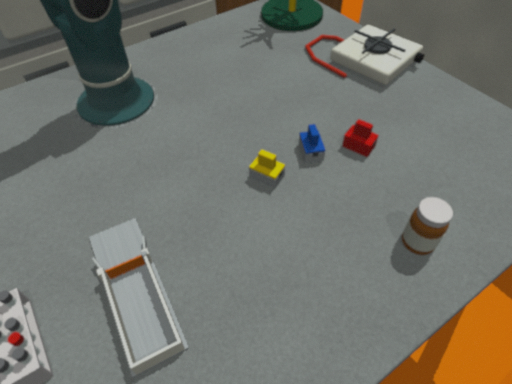

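Candidates in the top view are blue at (175,198), red look-alike at (131,173) and yellow at (235,200). I choose blue. The dock flap is at (397,186), with the open plate towards the robot (385,225).

```bash
cat > h.py <<'E'
import numpy as np,cv2
from station import *
def cloud(cam,p,d,T=None):
    i=viewer.camera_info(cam);K=i["intrinsics"]
    v,u=np.mgrid[:384,:512]
    n=cv2.undistortPoints(np.stack([u,v],-1).reshape(-1,1,2).astype(float),K,i["dist_coeffs"]).reshape(384,512,2)
    P=np.stack([n[...,0]*d,-n[...,1]*d,-d],-1)
    if T is None: R,t=i["rotation"],i["eye"]
    else: M=T@i["T_tool_cam"];R,t=M[:3,:3],M[:3,3]
    W=P@R.T+t; W[d<=0]=np.nan
    return W
def rect(a):
    (c,s,an)=cv2.minAreaRect(a.astype(np.float32)); return np.round(c,4),np.round(s,4),round(an,1)
def hsv(p): return cv2.cvtColor(p,cv2.COLOR_RGB2HSV)
def blue(p):
    h=hsv(p); return (h[...,0]>100)&(h[...,0]<130)&(h[...,1]>140)&(h[...,2]>40)
E
python3 - <<'E'
from h import *
for c in("top","scene"):
    z=np.load(c+"0.npz");p,d=z["p"],z["d"];W=cloud(c,p,d);h=hsv(p)
    b=blue(p)&(abs(W[...,0]-.485)<.08)&(abs(W[...,1]-.305)<.07)
    q=W[b];print(c,"blue n",len(q),"z pct",np.round(np.nanpercentile(q[:,2],[1,25,50,75,99]),3))
    print(" all",rect(q[q[:,2]>.03][:,:2])); 
    for lo,hi in((.03,.046),(.065,.09)):
        s=q[(q[:,2]>lo)&(q[:,2]<hi)]; print(lo,len(s),s.mean(0).round(4),rect(s[:,:2]))
    reg=(W[...,0]>.35)&(W[...,0]<.8)&(W[...,1]>-.29)&(W[...,1]<-.1)
    f=reg&(h[...,0]<16)&(h[...,1]>150); s=W[f]; print(" flap",len(s),s.mean(0).round(4),rect(s[s[:,2]>.025][:,:2]))
    w=reg&(h[...,1]<60)&(W[...,2]>.034)&(W[...,2]<.06); s=W[w]; print(" walls",len(s),s.mean(0).round(4),rect(s[:,:2]))
    l=s-s.mean(0); k=cv2.fitLine(s[:,:2].astype(np.float32),cv2.DIST_L2,0,.01,.01).ravel(); print("  line",k, "ang",np.arctan2(k[1],k[0]))
    w=reg&(W[...,2]>.003)&(W[...,2]<.06); s=W[w]; print(" dockall",len(s),rect(s[:,:2]))
    if c=="top": cv2.imwrite("pics/crop.png",cv2.resize(p[140:240,100:270,::-1],None,fx=4,fy=4))
E
```

```text
top blue n 602 z pct [0.036 0.039 0.041 0.07  0.078]
 all (array([0.486 , 0.3072]), array([0.0466, 0.0681]), 63.0)
0.03 410 [0.4838 0.3044 0.0397] (array([0.486 , 0.3072]), array([0.0466, 0.0681]), 63.0)
0.065 163 [0.485  0.3076 0.0749] (array([0.4857, 0.3086]), array([0.0184, 0.04  ]), 63.8)
 flap 59 [ 0.527  -0.1936  0.0355] (array([ 0.5274, -0.1941]), array([0.0638, 0.0039]), 83.8)
 walls 709 [ 0.6244 -0.2051  0.0411] (array([ 0.6179, -0.2042]), array([0.0991, 0.2027]), 83.0)
  line [ 0.99047464 -0.13769515  0.62435305 -0.20510398] ang -0.13813403
 dockall 6038 (array([ 0.5751, -0.1953]), array([0.1895, 0.4493]), 89.9)
scene blue n 443 z pct [0.036 0.038 0.04  0.065 0.076]
 all (array([0.4882, 0.3066]), array([0.0463, 0.0687]), 62.4)
0.03 265 [0.4931 0.2998 0.0389] (array([0.4882, 0.3066]), array([0.0463, 0.0687]), 62.4)
0.065 110 [0.4902 0.3042 0.073 ] (array([0.4866, 0.3064]), array([0.0173, 0.0411]), 65.7)
 flap 333 [ 0.53   -0.1933  0.0288] (array([ 0.5293, -0.1921]), array([0.0665, 0.0053]), 82.7)
 walls 1137 [ 0.6406 -0.2102  0.0409] (array([ 0.6179, -0.2024]), array([0.0971, 0.2014]), 83.7)
  line [ 0.9931493  -0.11685242  0.64057523 -0.2102171 ] ang -0.11712
 dockall 8058 (array([ 0.5829, -0.2049]), array([0.4184, 0.1698]), 0.2)
```

View pics/crop.png

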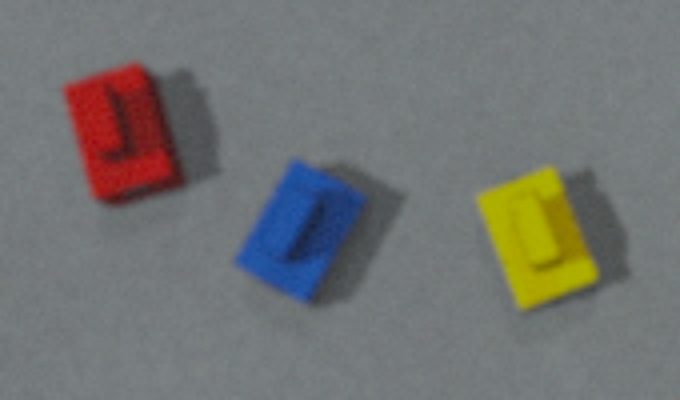

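The crop confirms the blue box, with its handle at about (300,225) in the crop and long axis at about -27°. Measured sizes (47x68, top at 75 mm) match the description. The dock origin is about (0.528,-0.193) at -6.6°, and the wall and flap fits agree.

```bash
cat >> h.py <<'E'
def R(a): c,s=np.cos(a),np.sin(a); return np.array([[c,s,0],[s,-c,0],[0,0,-1.]])
YD=-0.115; O=np.array([.5285,-.193])
def D(x,y,z): c,s=np.cos(YD),np.sin(YD); return np.array([O[0]+c*x-s*y,O[1]+s*x+c*y,z])
def st(m):
    s=env.sense(); print(m,round(s["t"],2),s["ee_pos"].round(4),"w",round(float(s["gripper_width"]),4),"gf",round(float(s["grasp_force"]),1),"F",s["wrist_force"].round(1),flush=True)
E
python3 - <<'E'
from h import *
a=np.radians(-27); p=np.array([.4865,.307])
print(solver.inverse_kinematics([*p,.046],R(a)))
env.reach([*p,.18],R(a)); st("above")
env.movel([*p,.046],rate=.15); st("down")
effector.grasp(25); st("grasp")
env.movel([*p,.16],rate=.15); st("lift")
q,d=viewer.read_camera("wrist"); cv2.imwrite("pics/w1.png",q[...,::-1])
E
```

```text
[-0.41063413  0.58918902 -0.27171233  1.88633597  0.23451757  0.69683484
 -2.8614909 ]
above 4.29 [0.487  0.3063 0.1801] w 0.0918 gf 0.0 F [-0.4  0.5  0.5]
down 5.33 [0.4872 0.3073 0.0468] w 0.092 gf 0.0 F [ 0.6 -0.2 -0.4]
grasp 6.44 [0.4865 0.3071 0.0459] w 0.018 gf 25.0 F [ 0.1  0.1 -0.7]
lift 7.35 [0.4857 0.3066 0.1591] w 0.018 gf 25.0 F [-0.4  1.4 -3.1]
```

```bash
python3 - <<'E'
from h import *
for k in(0,np.pi):
    print(k,[None if (j:=solver.inverse_kinematics(D(x,0,z),R(YD+k))) is None else j.round(2) for x,z in((-.085,.2),(-.085,.054),(.04,.054),(.128,.054),(.128,.2))])
c=env.sense()["ee_pos"]; env.movel([c[0],c[1],.22]); 
env.reach(D(-.085,0,.2),R(YD)); st("over plate")
env.movel(D(-.085,0,.075),rate=.12); st("low")
for c in("top","wrist"):
    s=env.sense(); q,d=viewer.read_camera(c); cv2.imwrite(f"pics/{c}2.png",q[...,::-1]); np.savez(c+"2.npz",p=q,d=d,R=s["tcp_rot"],t=s["ee_pos"])
E
```

```text
0 [array([-0.34,  0.23,  0.76,  2.06, -0.2 ,  0.93, -1.16]), array([-0.11,  0.47,  0.53,  2.15, -0.41,  0.61, -0.97]), array([-0.06,  0.62,  0.45,  1.86, -0.38,  0.75, -1.08]), array([-0.03,  0.74,  0.42,  1.63, -0.37,  0.86, -1.14]), array([-0.11,  0.59,  0.55,  1.54, -0.33,  1.11, -1.17])]
3.141592653589793 [array([ 1.34,  0.56, -1.3 ,  1.97,  0.61,  1.1 ,  1.23]), array([ 1.28,  0.98, -1.33,  2.07,  1.12,  1.12,  0.85]), array([ 1.11,  1.13, -1.34,  1.78,  1.17,  1.27,  0.9 ]), array([ 0.98,  1.22, -1.34,  1.55,  1.21,  1.36,  0.97]), array([ 0.98,  0.98, -1.33,  1.46,  0.95,  1.44,  1.09])]
over plate 9.74 [ 0.4446 -0.1824  0.1999] w 0.0181 gf 25.0 F [ 0.8  0.1 -3.2]
low 10.93 [ 0.4446 -0.1835  0.0756] w 0.0176 gf 25.0 F [ 0.3  0.5 -2.6]
```

View pics/top2.png

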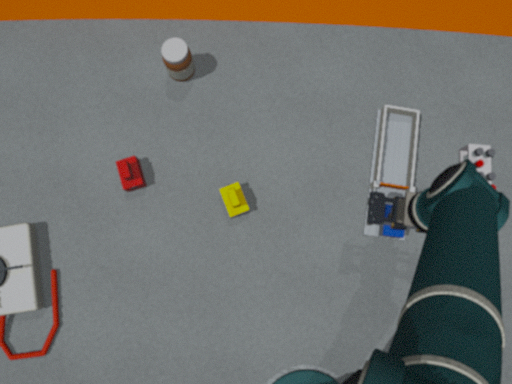

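View pics/wrist2.png

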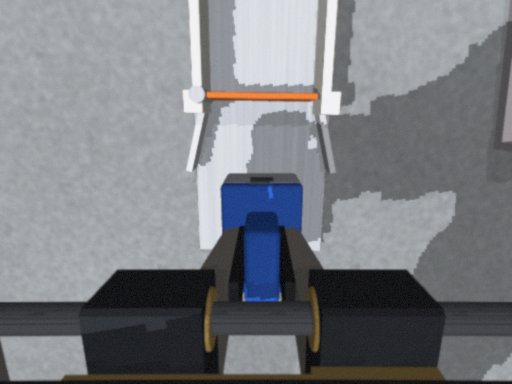

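Both views show the box gripped, upright and aligned over the front plate, centred at wrist column 262. The flap is ahead at row 96. Lowering and pushing next.

```bash
python3 - <<'E'
from h import *
z=.058
f0=env.sense()["wrist_force"][2]
while z>.049:
    env.movel(D(-.085,0,z),rate=.05)
    if abs(env.sense()["wrist_force"][2]-f0)>3: break
    z-=.0015
st("contact %.4f"%z)
effector.release(); env.pause(.2); effector.grasp(25); st("regrasp")
z+=.0005
env.movel(D(-.03,0,z),rate=.06); st("funnel")
env.movel(D(.05,0,z),rate=.06); st("door")
env.movel(D(.128,0,z),rate=.06); st("in")
s=env.sense(); q,d=viewer.read_camera("wrist"); cv2.imwrite("pics/w3.png",q[...,::-1])
E
```

```text
contact 0.0505 12.78 [ 0.4443 -0.1831  0.0516] w 0.0177 gf 25.0 F [-2.9  1.9 12.7]
regrasp 15.24 [ 0.4441 -0.1832  0.0505] w 0.0177 gf 25.0 F [0.8 0.1 0.4]
funnel 16.31 [ 0.4979 -0.1894  0.0507] w 0.0178 gf 25.0 F [-2.4  0.5 -3.4]
door 17.79 [ 0.5781 -0.1988  0.0511] w 0.018 gf 25.0 F [-0.2 -1.4 -3.6]
in 19.24 [ 0.6553 -0.2077  0.051 ] w 0.018 gf 25.0 F [-0.5 -0.9 -3. ]
```

View pics/w3.png

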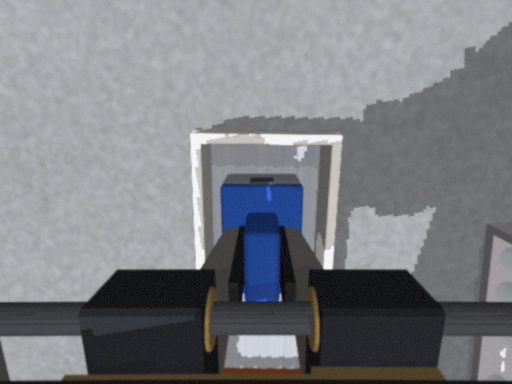

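The box is inside the lane, upright and centred (column 262). The flap's orange edge lies straight across behind it at row 371. Releasing, retreating and checking from above.

```bash
python3 - <<'E'
from h import *
effector.release(); st("rel")
c=env.sense()["ee_pos"]; env.movel([c[0],c[1],.2],rate=.12); st("up")
env.reach([.40,-.02,.25],R(YD)); st("away")
for c in("scene","top"):
    p,d=viewer.read_camera(c); W=cloud(c,p,d);h=hsv(p)
    b=blue(p)&(W[...,1]<-.1)&(W[...,1]>-.3)&(W[...,0]>.4)&(W[...,0]<.8); s=W[b]
    if len(s)<30: print(c,"no blue"); continue
    r=rect(s[s[:,2]>.03][:,:2]); v=r[0]-O; co,si=np.cos(YD),np.sin(YD)
    print(c,r,"dock xy",co*v[0]+si*v[1],-si*v[0]+co*v[1],"ztop",np.percentile(s[:,2],[50,98]))
    f=(h[...,0]<16)&(h[...,1]>150)&(W[...,1]<-.1)&(W[...,1]>-.3)&(W[...,0]<.7)&(W[...,0]>.4); s=W[f]; print(" flap",len(s),rect(s[s[:,2]>.025][:,:2]))
    cv2.imwrite(f"pics/{c}4.png",p[...,::-1])
E
```

```text
rel 20.45 [ 0.6557 -0.2076  0.051 ] w 0.0919 gf 0.0 F [0.4 0.7 0.5]
up 21.84 [ 0.6552 -0.2074  0.199 ] w 0.092 gf 0.0 F [-0.4 -0.3  0.1]
away 23.06 [ 0.4011 -0.0203  0.2505] w 0.0918 gf 0.0 F [ 0.2 -0.2 -0.4]
scene (array([ 0.6547, -0.2067]), array([0.0471, 0.0692]), 83.4) dock xy 0.12693845141144722 0.0008715235301756247 ztop [0.04637755 0.0826361 ]
 flap 338 (array([ 0.5298, -0.1921]), array([0.0665, 0.0059]), 82.4)
top (array([ 0.6531, -0.2066]), array([0.0485, 0.0685]), 86.2) dock xy 0.12533754508770517 0.000787268307177182 ztop [0.04840573 0.08424835]
 flap 0 (array([0., 0.]), array([0., 0.]), 0.0)
```

View pics/scene4.png

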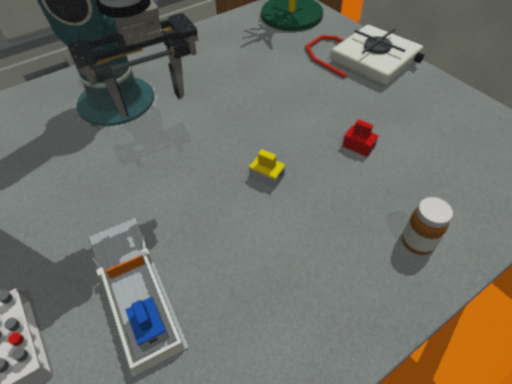

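The box stands upright in the lane at pixel (145,320), dock x ≈ 0.126. The flap is shut at (125,266) and the yellow box is still at (267,165).

```bash
python3 -c "
from station import *
print(workorder.finish_job())"
```

```text
the job is handed in; nothing more can be done
None
```

The blue-lidded box stands upright and released in the dock lane, about 126 mm past the flap plane; the flap is shut, the yellow box looks unmoved, and I handed the job in at about 23 s (no verdict was returned).

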